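Scan the lamp label and put the scanner back on its post

TASK

Slide the grey shutter sideways by its orange fin, to the side that is free, right to its end stop, and leave it open. Then hold the yellow scanner level with its focal spot (80 mm from its window) on the middle of the lamp's barcode label, beam square to the label, keeping it still for a full second without touching the lamp. Finally put the scanner away: its rear ring down over the dock's brass post, lying flat along the pad, let go; leave the bottle, cuvette box, beaker and screwdriver where they are.

Things in the scene. Friction and masses are not known exactly. Their poses are not given: they have to be found in the camera images.
- fin (a point): centre of the orange fin on the front of the grey shutter, an upright panel (80 mm wide, z 45 to 130 mm) that hides the label and slides sideways. The fin stands out 42 mm towards the robot, is 8 mm thick sideways, z 75 to 140 mm. Axes are the bay's: y (level) is the sliding direction, x points into the bay. Push the fin's side face, e.g. with closed fingertips at mid-height.
- shutter (a joint): shutter position along the bay's y, m: starts near 0 (covering the label), end stops at -0.11 and +0.11; slides with about 2 N of friction plus damping of 25 N per m/s and stays where left. Either end clears the label, but an object standing in the fin's path blocks one side.
- label (a point): centre of the barcode label (44 x 32 mm, white, black bars, on a 50 x 38 mm plate) on the front of a fixed aluminium lamp canister, about 40 mm behind the shutter panel; its height varies. It leans back 30 degrees: its -x axis is the outward normal, towards the robot and 30 degrees up (pitch +0.524); y runs level along it. Its yaw differs from the bay's.
- scanner_mid (a point): centre (17 mm above the underside, midway along the yellow body) of the hand scanner, which lies on the bench, 180 g. Body 120 mm long (x), 32 mm wide (y), 34 mm high; +x points to the black head, z up. Grip it across its width here.
- scanner_nose (a point): red window on the scanner's head, where the beam leaves: 78 mm ahead (+x) and 2.5 mm below scanner_mid. The head droops: with the scanner level the beam goes forward and 30 degrees down. The head (40 mm wide) ends at x = 84 mm.
- scanner_focus (a point): the scanner's focal spot, 80 mm out from the nose along the beam: 147.3 mm ahead (+x) and 42.5 mm below scanner_mid (scanner axes). This point belongs on the label's centre; when it is there, with the scanner level and at the label's yaw, the beam meets the label squarely.
- scanner_ring (a point): centre of the underside of the steel docking ring at the scanner's rear (hole 23 mm across, ring 33 mm outside, 14 mm tall, flush with the underside): 76 mm behind (-x) and 17 mm below scanner_mid.
- dock_post (a point): foot of the charging dock's brass post, on its axis at the pad's surface (18 mm above the bench). Post 16 mm across, 40 mm tall, tapered top. The fixed black pad, 200 x 70 mm, runs along the dock's x: the scanner lies level on it, ring round the post, nose towards +x; scanner_mid is then 76 mm along +x from the post and 17 mm above the pad.
- bottle: amber bottle, bystander: 50 mm across, 120 mm tall, origin at centre of its foot; stands before the shutter at one side, in the fin's path
- cuvettes: low blue cuvette box, bystander, 45 x 45 x 20 mm, origin under its centre; at the other side, low enough for the fin to pass above
- beaker: glass beaker beside the dock, bystander: 50 mm across, 60 mm tall, origin at centre of its foot
- driver: small orange-handled screwdriver, bystander, lying in front of the bay: 150 mm long along its x, about 30 mm high, origin under its middle
- canister: foot of the lamp canister's mount (fixed), 88 mm straight below the label's centre; the canister's axis is 42 mm behind (+x of) it. It must not be touched by the scanner.

How it is judged:
By the outcome, as a careful person would: the job done as asked, in the order asked, and still so for the second after the job is handed in, with the robot touching nothing.
It also fails if it takes over 70 s, if anything falls off the work surface, if the arm or the gripper's body presses on something with over 40 N, if the wrist force passes 120 N, or if a joint passes its speed limit or range.

ROBOT

A 6-joint arm with a two-finger parallel gripper is mounted at the origin on the work surface. World frame = base frame: x ahead of the robot, y to its left, z up, the work surface at z = 0. Lengths are in m, angles in rad, forces in N, time in s.
With the tool pointing down it reaches from about 0.35 to 0.975 m from the base axis. Payload 4.9 kg.
Tool frame: the origin (TCP) lies between the finger pads; the fingertips stand 14 mm ahead of it and the grasp point (between the pads) lies 5 mm behind it (manip.finger_overhang is the distance from the TCP to the fingertips, in m); z points along the fingers, y is the line along which they close (so a half turn about z gives the same grasp; the last joint's range is limited). The gripper opens to 85 mm and grips with 20 to 120 N. Pads are 22 mm wide; open, the fingers measure 114 mm over their backs; the gripper's body (76 mm by 85 mm) begins 54 mm behind the grasp point. The pads swing forward as they close: fully open they stand 13 mm farther back than shut.
Start: joints at [1.075, 0.053, 1.613, -0, 1.476, -0.119], TCP at [0.23, 0.581, 0.245] pointing down, gripper open.
Joint ranges: [-3.01, 3.01], [-1.01, 2.22], [0.06, 2.58], [-1.02, 4.17], [0.09, 2.62], [-3.14, 3.14]. Speed limits (rad/s): [2.57, 2.57, 3.14, 3.14, 3.14, 3.14].

INTERFACE

Orientations are given as a unit quaternion [w, x, y, z].
In Python, from plant import manip, grab_frame gives the robot as it stands.
- The arm moves only by the tool servo_tool, never from a script. Its argument "deltas" is a list that holds one entry, the list of rows, each a list of 5 numbers: the opening in per cent of the stroke, from 0 (shut) to 100 (fully open), then the shift along the world's x, y, z in m, then the turn about the world's z in degrees. A call has exactly 8 rows; each row shifts and turns the commanded pose from where the row before left it; what a row does not reach is not made up. A row lasts 1/10 s, in which the tool goes at most 50 mm and 8.59 degrees, less where a joint would pass 70% of its speed; a pose out of reach is approached as far as the arm can. A call is refused whole if a number of a shift passes 0.05 or a number of a turn 8.59, either way. A call with a gripper value outside its range is refused whole. The fingers move at their own pace and stop on an object; the grip force is fixed at half the most. Time passes only in rows, so rows that do not move let the fingers close, or fill a call up. It gives the time, the measured TCP pose, the force, the opening and the grip force at its end, in the units of the state.
- manip.state(): the state, without advancing time (a new reading comes with each control period).
- grab_frame(name): name is "side" or "top" or "wrist"; returns a dict with "pixels" (384x512x3 uint8, red, green, blue), "z_map" (384x512 float32, m along the optical axis (not along the pixel's ray), 0 where there is no reading), "fx", "fy", "cx", "cy" (pixels), "dist" ([k1, k2, p1, p2, k3] as OpenCV has them; the pictures are not rectified), "rvec" (rotation vector, rad) and "tvec" (3), from world to camera coordinates, as OpenCV has them; the wrist camera has in their place "T_tool_cam" (4x4, takes a point from camera to tool coordinates, whose origin is the TCP and whose axes are the flange's). Camera axes: x right, y down, z forward; pixel columns grow to the right and rows downward; lengths in m; the calibration is good to about 2 mm. A picture is of the moment at which its call begins: read the wrist's pose just before it.
- manip.job_done(): hands the job in; it is judged then, once.
The state is a dict: "time": time; "joint_pos": joint angles; "joint_vel": joint speeds; "joint_efforts": joint torques, N m; "tool_pos": TCP position; "tool_rot": TCP orientation; "contact_force": force on the tool from outside, world axes, zero at the start; "ft_torque": the same for the moment, N m; "gripper_width": opening from 0.0 (shut) to 1.0 (fully open); "grasp_force": force on a finger pad.
Only numpy, scipy, OpenCV 4.12 (cv2) and the standard library are available. Lean on these libraries where they do the work, as an engineer would, in place of code of your own. Each camera call takes 0.05 s, during which the arm holds its last target. There are 200 camera calls.

## Working session

There is one attempt and no reset: what is moved stays moved. The work goes in short steps, Python scripts to look and compute and a tool call to move; the robot and the scene stay as the last step left them, time stands still between calls to the robot, and variables do not carry over. Pictures are saved under pics/ and viewed, at most 10 in all, crops included, and the job is handed in when it is done.

Besides the shell and the picture viewer there is one more tool, called by a JSON object that holds its "name" and its "arguments", one argument or row to a line. servo_tool: Moves the arm, as the interface text tells. Its arguments: {"type":"object","properties":{"deltas":{"type":"array"}},"required":["deltas"]}

```bash
mkdir -p pics
cat > h.py <<'E'
import numpy as np, cv2
from plant import manip, grab_frame
from scipy.spatial.transform import Rotation as R
def cloud(name, f=None):
    st=manip.state(); f=f or grab_frame(name)
    h,w=f["z_map"].shape; K=np.array([[f["fx"],0,f["cx"]],[0,f["fy"],f["cy"]],[0,0,1.]])
    uv=np.stack(np.meshgrid(np.arange(w),np.arange(h)),-1).reshape(-1,1,2).astype(float)
    n=cv2.undistortPoints(uv,K,np.array(f["dist"],float)).reshape(h,w,2)
    z=f["z_map"][...,None]; P=np.concatenate([n*z,z],-1)
    if "T_tool_cam" in f:
        T=np.array(f["T_tool_cam"]); q=st["tool_rot"]; Rw=R.from_quat([q[1],q[2],q[3],q[0]]).as_matrix()
        W=(P@T[:3,:3].T+T[:3,3])@Rw.T+np.array(st["tool_pos"])
    else:
        Rm=cv2.Rodrigues(np.array(f["rvec"],float))[0]; W=(P-np.array(f["tvec"]).ravel())@Rm
    W[f["z_map"]==0]=np.nan
    return f,W
def save(f,n,crop=None,s=1):
    im=f["pixels"][...,::-1]
    if crop: im=im[crop[1]:crop[3],crop[0]:crop[2]]
    cv2.imwrite("pics/"+n,cv2.resize(im,None,fx=s,fy=s,interpolation=cv2.INTER_CUBIC))
E
python3 - <<'E'
from h import *
print(manip.state())
for n in("top","side"):
    f,W=cloud(n); save(f,n+"0.png",None,1.5); np.savez(n+"0.npz",W=W,px=f["pixels"]); print(n,f["fx"],f["tvec"])
E
```

```text
{'time': 0.0, 'joint_pos': array([ 1.07499824e+00,  5.33312333e-02,  1.61433694e+00,  1.97222668e-05,
        1.47598024e+00, -1.18999987e-01]), 'joint_vel': array([ 1.53549231e-03,  1.51668949e-03,  2.23691430e-04, -5.35715512e-04,
       -5.10399067e-04,  7.45384458e-06]), 'joint_efforts': array([ 3.37196516e-04, -3.93702078e+01, -3.70169020e+01, -1.85159447e-04,
        7.23552250e-03,  2.66456126e-06]), 'tool_pos': array([0.22966974, 0.58061938, 0.24405322]), 'tool_rot': array([-3.20372471e-04,  1.87287344e-01,  9.82304634e-01, -9.76727277e-04]), 'contact_force': array([0.0204891 , 0.14702144, 0.40638626]), 'ft_torque': array([0.04610533, 0.01708526, 0.01521544]), 'grasp_force': 0.0, 'gripper_width': 0.9987413351840543}
top 481.807365548051 [0.04205986 0.51267391 1.42539227]
side 419.0778728319132 [-0.33607432  0.33682397  0.77727198]
```

View pics/top0.png

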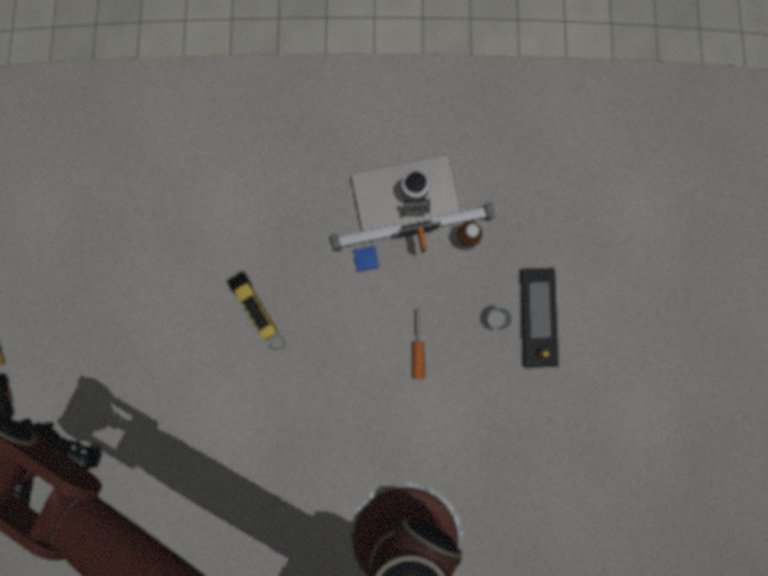

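View pics/side0.png

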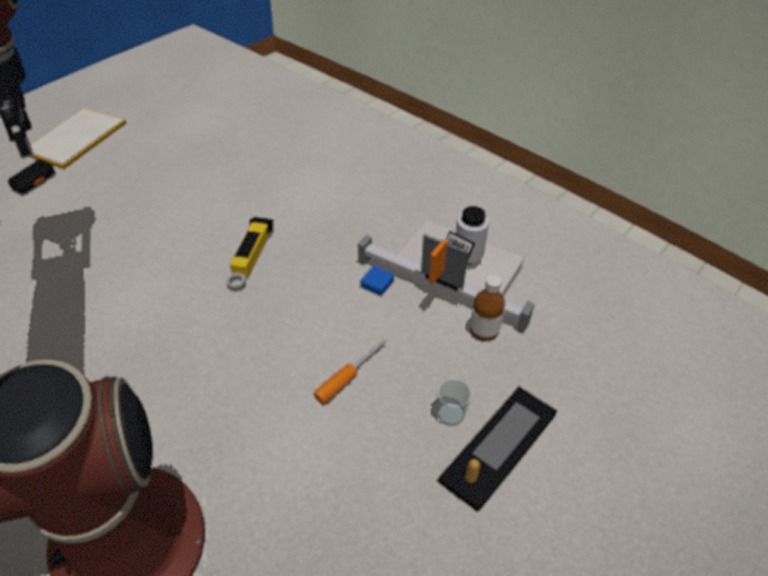

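The top view shows the scanner from (238,280) to (277,342), the fin at (422,238), and the bottle on the right at (469,234). The cuvette box is at (366,258), the dock post at (544,352) and the canister at (415,183). The free side is left (+y).

Run:
```python
from h import *
d=np.load("top0.npz");W=d["W"];px=d["px"]
hsv=cv2.cvtColor(px,cv2.COLOR_RGB2HSV)
def at(n,u,v,r=2):
    u,v=int(u/1.5),int(v/1.5);print(n,np.nanmedian(W[v-r:v+r+1,u-r:u+r+1].reshape(-1,3),0).round(4))
for n,u,v in[("scan head",239,282),("scan mid",258,312),("ring",277,342),("fin tip",424,248),("fin",422,235),("bottle",472,231),("box",366,258),("railL",336,243),("railR",490,212),("post",544,352),("padfar",538,272),("padmid",539,312),("beaker",497,318),("drv handle",419,362),("drv tip",417,312),("can",415,183)]: at(n,u,v)
# scanner: everything 10..60mm above bench in window
def rect(n,u0,v0,u1,v1,zl,zh):
    w=W[int(v0/1.5):int(v1/1.5),int(u0/1.5):int(u1/1.5)].reshape(-1,3);w=w[(w[:,2]>zl)&(w[:,2]<zh)]
    (c,s,a)=cv2.minAreaRect(w[:,:2].astype(np.float32));print(n,len(w),np.round(c,4),np.round(s,4),round(a,1),"medz",np.median(w[:,2]).round(4))
rect("scanner body",215,260,300,355,0.022,0.06)
rect("pad",510,255,570,380,0.01,0.03)
rect("rail",320,200,500,260,0.01,0.06)
rect("box",350,243,384,275,0.012,0.03)
m=(hsv[...,0]<12)&(hsv[...,1]>150)&(W[...,2]>0.09);m[:, :250]=0;m[:,300:]=0;m[:140]=0;m[180:]=0
w=W[m];print("fin top",len(w),cv2.minAreaRect(w[:,:2].astype(np.float32)),np.median(w,0))
```

```text
scan head [0.5153 0.3315 0.0375]
scan mid [0.4564 0.2923 0.0349]
ring [3.969e-01 2.611e-01 1.000e-04]
fin tip [ 0.5787 -0.0287  0.1122]
fin [ 0.6013 -0.025   0.1366]
bottle [ 0.6077 -0.1185  0.1199]
box [0.566  0.08   0.0201]
railL [0.5926 0.1381 0.0476]
railR [ 0.6561 -0.1624  0.049 ]
post [ 0.3829 -0.2682  0.0497]
padfar [ 0.5411 -0.2632  0.0172]
padmid [ 0.4598 -0.2655  0.0188]
beaker [ 0.4478 -0.1831  0.0042]
drv handle [ 0.361  -0.0251  0.0253]
drv tip [ 0.4591 -0.0223  0.0038]
can [ 0.6936 -0.0111  0.1388]
scanner body 528 [0.4717 0.3036] [0.1398 0.0398] 33.9 medz 0.034
pad 1497 [ 0.4398 -0.2682] [0.2196 0.0785] 4.5 medz 0.0174
rail 1717 [ 0.6244 -0.0112] [0.1179 0.3229] 0.3 medz 0.0317
box 225 [0.5726 0.0839] [0.0551 0.0473] 11.7 medz 0.0197
fin top 13 ((0.5925002098083496, -0.02486405149102211), (0.031845107674598694, 0.004675664473325014), 13.433684349060059) [ 0.59597891 -0.02493184  0.13877674]
```

{"name": "servo_tool", "arguments": {
  "deltas": [
    [[0,0.0229,-0.0401,0,2.1],[0,0.0229,-0.0401,0,2.1],[0,0.0229,-0.0401,0,2.1],[0,0.0229,-0.0401,0,2.1],[0,0.0229,-0.0401,0,2.1],[0,0.0229,-0.0401,0,2.1],[0,0.0229,-0.0401,0,2.1],[0,0.0229,-0.0401,0,2.1]]
  ]
}}

```text
time: 0.9
tool_pos: [0.4134, 0.2585, 0.2449]
tool_rot: [-0.0, 0.041, 0.999, -0.0]
contact_force: [0.3, -0.0, -0.7]
gripper_width: -0.002
grasp_force: 0.0
```

{"name": "servo_tool", "arguments": {
  "deltas": [
    [[0,0.0229,-0.0401,0,2.1],[0,0.0229,-0.0401,0,2.1],[0,0.0229,-0.0401,0,2.1],[0,0.0229,-0.0401,0,2.1],[0,0.0229,-0.0401,0,2.1],[0,0.0229,-0.0401,0,2.1],[0,0.0229,-0.0401,0,2.1],[0,0.0229,-0.0401,0,2.1]]
  ]
}}

```text
time: 1.7
tool_pos: [0.5967, -0.0623, 0.2447]
tool_rot: [-0.0, -0.105, 0.994, 0.0]
contact_force: [0.6, 0.3, -0.2]
gripper_width: -0.002
grasp_force: 0.0
```

Run:
```python
from h import *
f,W=cloud("wrist"); save(f,"w1.png",None,1.5); np.savez("w1.npz",W=W,px=f["pixels"])
hsv=cv2.cvtColor(f["pixels"],cv2.COLOR_RGB2HSV)
m=(hsv[...,0]<14)&(hsv[...,1]>150)&(W[...,2]>0.13)&(W[...,2]<0.15)
w=W[m];print("fin top",len(w));
if len(w)>5: print(cv2.minAreaRect(w[:,:2].astype(np.float32)),np.median(w,0))
print(np.array(f["T_tool_cam"]).round(3), manip.state()["joint_pos"])
```

```text
fin top 426
((0.5921186208724976, -0.024586081504821777), (0.04306988790631294, 0.0074706305749714375), 11.95730209350586) [ 0.58995987 -0.0256716   0.14011461]
[[-0.001 -0.945 -0.327  0.084]
 [ 1.    -0.001  0.     0.   ]
 [-0.001 -0.327  0.945 -0.129]
 [ 0.     0.     0.     1.   ]] [-2.34722317e-01  4.05847532e-04  1.66775438e+00 -4.03031842e-03
  1.47138664e+00 -2.01245368e+00]
```

View pics/w1.png

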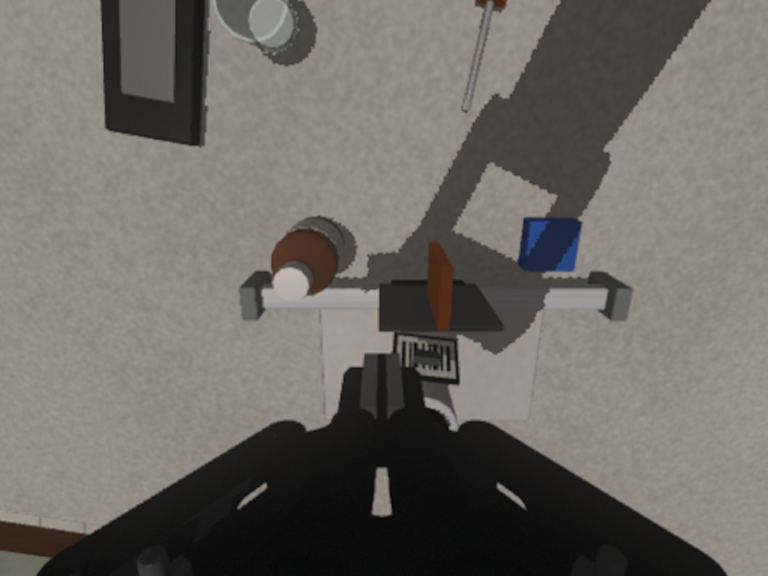

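The wrist view shows the fin's top edge from (433,243) to (444,328), the closed fingertips at (382,375), and the bottle at (300,270). The label plate spans corners (396,334) to (458,383), so I can measure it now.

Run:
```python
from h import *
d=np.load("w1.npz");W=d["W"]
sub=W[221:257,262:307].reshape(-1,3)
sub=sub[np.isfinite(sub[:,0])&(sub[:,2]>0.07)&(sub[:,2]<0.135)]
# ransac plane
rng=np.random.default_rng(0);best=None
for _ in range(500):
    p=sub[rng.choice(len(sub),3,False)];n=np.cross(p[1]-p[0],p[2]-p[0])
    if np.linalg.norm(n)<1e-9: continue
    n/=np.linalg.norm(n);i=abs((sub-p[0])@n)<0.0015
    if best is None or i.sum()>best.sum(): best=i
w=sub[best];c=w.mean(0);n=np.linalg.svd(w-c)[2][2];n*=np.sign(n[2])
yaw=np.arctan2(-n[1],-n[0]);print(len(sub),len(w),"pitch",np.degrees(np.arcsin(n[2])),"yaw",np.degrees(yaw))
y=np.array([-np.sin(yaw),np.cos(yaw),0]);up=np.cross(n,y);up*=np.sign(up[2])
q=np.c_[(w-c)@y,(w-c)@up].astype(np.float32)
r=cv2.minAreaRect(q);print(r);
print(np.percentile(q,[1,99],axis=0))
mid=(np.percentile(q,1,axis=0)+np.percentile(q,99,axis=0))/2
L=c+y*r[0][0]+up*r[0][1];print("label",L,c, "alt",c+y*mid[0]+up*mid[1])
```

```text
1183 964 pitch 30.055181805014126 yaw 4.314019138434274
((-0.002527143806219101, 0.0007437523454427719), (0.05027870833873749, 0.038872130215168), 0.5443280339241028)
[[-0.02672916 -0.01810806]
 [ 0.02206724  0.0198611 ]]
label [ 0.65471261 -0.01528126  0.09227902] [ 0.65415107 -0.01278929  0.09163527] alt [ 0.65476416 -0.01508063  0.09239394]
```

{"name": "servo_tool", "arguments": {
  "deltas": [
    [[0,0,0,-0.03,0],[0,0,0,-0.03,0],[0,0,0,-0.03,0],[0,0,0,-0.03,0],[0,-0.003,0.01,0,0],[0,-0.002,0.01,0,0],[0,-0.002,0.01,0,0],[0,-0.002,0.01,0,0]]
  ]
}}

```text
time: 2.55
tool_pos: [0.5878, -0.0203, 0.127]
tool_rot: [0.001, -0.105, 0.994, -0.001]
contact_force: [-0.5, -4.8, -2.6]
gripper_width: -0.002
grasp_force: 2.3
```

{"name": "servo_tool", "arguments": {
  "deltas": [
    [[0,-0.0021,0.0098,0,0],[0,-0.0021,0.0098,0,0],[0,-0.0021,0.0098,0,0],[0,-0.0021,0.0098,0,0],[0,-0.0021,0.0098,0,0],[0,-0.0021,0.0098,0,0],[0,-0.0021,0.0098,0,0],[0,-0.0017,0.0078,0,0]]
  ]
}}

```text
time: 3.35
tool_pos: [0.5715, 0.0569, 0.1269]
tool_rot: [0.001, -0.105, 0.994, -0.0]
contact_force: [-0.9, -4.8, 2.9]
gripper_width: -0.004
grasp_force: 2.0
```

{"name": "servo_tool", "arguments": {
  "deltas": [
    [[0,-0.0008,0.0039,0,0],[0,-0.0008,0.0039,0,0],[0,-0.0004,0.002,0,0],[0,-0.0004,0.002,0,0],[0,-0.0002,0.001,0,0],[0,0,0,0,0],[0,0,0,0,0],[0,0,0,0,0]]
  ]
}}

```text
time: 4.15
tool_pos: [0.568, 0.0688, 0.1248]
tool_rot: [-0.0, -0.105, 0.995, 0.0]
contact_force: [0.9, -0.8, 0.1]
gripper_width: 0.0
grasp_force: 0.4
```

{"name": "servo_tool", "arguments": {
  "deltas": [
    [[0,-0.0008,0.0039,0,0],[0,-0.0008,0.0039,0,0],[0,-0.0004,0.002,0,0],[0,-0.0004,0.002,0,0],[0,-0.0004,0.002,0,0],[0,-0.0004,0.002,0,0],[0,0,0,0,0],[0,0,0,0,0]]
  ]
}}

```text
time: 4.95
tool_pos: [0.5673, 0.0723, 0.1252]
tool_rot: [0.001, -0.104, 0.995, -0.013]
contact_force: [6.6, -43.8, -4.3]
gripper_width: -0.001
grasp_force: 22.0
```

{"name": "servo_tool", "arguments": {
  "deltas": [
    [[0,0.001,-0.007,0,0],[0,0.002,-0.008,0,0],[0,0.002,-0.01,0.01,0],[0,0,0,0.04,0],[0,0,0,0.04,0],[50,0,0,0.03,0],[100,-0.0182,0.041,0,3],[100,-0.0182,0.041,0,3]]
  ]
}}

```text
time: 5.75
tool_pos: [0.5342, 0.1424, 0.2481]
tool_rot: [0.002, -0.157, 0.988, 0.0]
contact_force: [-0.1, 1.6, -0.0]
gripper_width: 0.502
grasp_force: 0.0
```

{"name": "servo_tool", "arguments": {
  "deltas": [
    [[100,-0.0182,0.041,0,3],[100,-0.0182,0.041,0,3],[100,-0.0182,0.041,0,3],[100,-0.0182,0.041,0,3],[100,0,0,0,3.5],[100,0,0,0,0],[100,0,0,0,0],[100,0,0,0,0]]
  ]
}}

```text
time: 6.55
tool_pos: [0.4612, 0.305, 0.2455]
tool_rot: [0.0, -0.287, 0.958, 0.0]
contact_force: [0.9, -0.4, -0.4]
gripper_width: 1.001
grasp_force: 0.0
```

Run:
```python
from h import *
s=manip.state();print(s["tool_pos"],s["tool_rot"],s["joint_pos"][5])
f,W=cloud("wrist"); save(f,"w2.png",None,1.5); np.savez("w2.npz",W=W,px=f["pixels"])
f,W=cloud("top"); np.savez("top1.npz",W=W,px=f["pixels"])
hsv=cv2.cvtColor(f["pixels"],cv2.COLOR_RGB2HSV)
m=(hsv[...,0]<14)&(hsv[...,1]>120)&(W[...,2]>0.1)&(W[...,2]<0.15)&(W[...,0]>.53)&(W[...,0]<.62)
print("fin",m.sum(),np.median(W[m],0))
```

```text
[0.46120348 0.30503693 0.24551977] [ 1.81824708e-05 -2.87434021e-01  9.57800437e-01  7.74393484e-05] -1.7042262843453873
fin 34 [0.57073075 0.08757204 0.13926019]
```

View pics/w2.png

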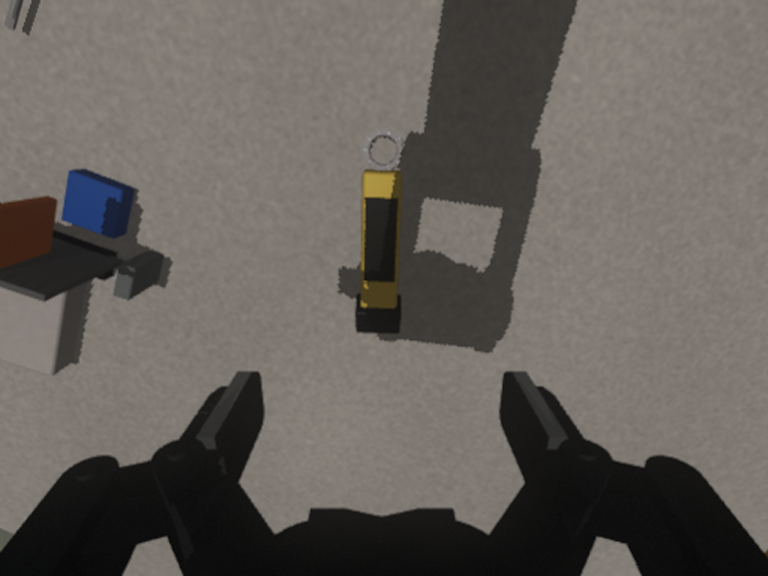

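The wrist view shows the scanner nearly aligned with the gripper. The ring is at (382,150), the body runs rows 170–307 at about column 380, and the head is at rows 295–332. The shutter is over by the left rail block.

Run:
```python
from h import *
d=np.load("w2.npz");W=d["W"];hsv=cv2.cvtColor(d["px"],cv2.COLOR_RGB2HSV)
w=W[75:225,225:280].reshape(-1,3)
b=w[(w[:,2]>0.026)&(w[:,2]<0.045)];b=b[np.isfinite(b[:,0])]
print(len(b),np.median(b[:,2]),cv2.minAreaRect(b[:,:2].astype(np.float32)))
m=np.zeros(W.shape[:2],bool);m[100:210,225:280]=1
m&=(hsv[...,0]>18)&(hsv[...,0]<35)&(hsv[...,1]>150)&(W[...,2]>0.028)
y=W[m];r=cv2.minAreaRect(y[:,:2].astype(np.float32));print("yellow",len(y),r,y[:,2].max())
g=w[(w[:,2]>0.007)&(w[:,2]<0.02)]
rm=W[84:113,240:270].reshape(-1,3);rm=rm[(rm[:,2]>0.009)&(rm[:,2]<0.02)]
print("ring",len(rm),cv2.minEnclosingCircle(rm[:,:2].astype(np.float32)),np.median(rm[:,2]))
c=np.array(r[0]); print("axis from ring", np.degrees(np.arctan2(*(c-cv2.minEnclosingCircle(rm[:,:2].astype(np.float32))[0])[::-1])))
```

```text
2843 0.03520768647111999 ((0.46804866194725037, 0.30817341804504395), (0.14252428710460663, 0.03986860066652298), 31.740100860595703)
yellow 873 ((0.45664921402931213, 0.3004651665687561), (0.11477921158075333, 0.030329236760735512), 31.191200256347656) 0.0368453721435007
ring 325 ((0.3936508893966675, 0.2623893618583679), 0.01713734120130539) 0.014516495262831719
axis from ring 31.148510520295993
```

{"name": "servo_tool", "arguments": {
  "deltas": [
    [[100,-0.003,-0.0033,-0.03,-2.2],[100,0,0,-0.045,0],[100,0,0,-0.045,0],[100,0,0,-0.045,0],[100,0,0,-0.04,0],[100,0,0,-0.02,0],[100,0,0,0,0],[100,0,0,0,0]]
  ]
}}

```text
time: 7.45
tool_pos: [0.4585, 0.302, 0.0208]
tool_rot: [0.0, -0.269, 0.963, 0.0]
contact_force: [-0.2, 1.1, 0.3]
gripper_width: 0.998
grasp_force: 0.0
```

{"name": "servo_tool", "arguments": {
  "deltas": [
    [[0,0,0,0,0],[0,0,0,0,0],[0,0,0,0,0],[0,0,0,0,0],[0,0,0,0,0],[0,0,0,0,0],[0,0,0,0,0],[0,0,0,0,0]]
  ]
}}

```text
time: 8.25
tool_pos: [0.4589, 0.3027, 0.0216]
tool_rot: [0.001, -0.27, 0.963, 0.0]
contact_force: [-0.6, 0.5, 6.3]
gripper_width: 0.358
grasp_force: 61.9
```

{"name": "servo_tool", "arguments": {
  "deltas": [
    [[0,0,0,0.03,0],[0,0,0,0.05,0],[0,0,0,0.05,0],[0,0,0,0.04,0],[0,-0.0018,-0.02,0.01,-2],[0,-0.0018,-0.035,0,-3],[0,-0.0018,-0.035,0,-3],[0,-0.0018,-0.035,0,-3]]
  ]
}}

```text
time: 9.05
tool_pos: [0.4499, 0.1761, 0.1996]
tool_rot: [-0.001, -0.176, 0.984, -0.0]
contact_force: [-0.1, -1.4, -1.3]
gripper_width: 0.362
grasp_force: 61.3
```

{"name": "servo_tool", "arguments": {
  "deltas": [
    [[0,-0.0018,-0.035,0,-3],[0,-0.0018,-0.035,0,-3],[0,-0.0018,-0.035,0,-3],[0,-0.0018,-0.035,0,-3],[0,-0.0018,-0.035,0,-3],[0,-0.0018,-0.029,0,-0.9],[0,0,0,0,0],[0,0,0,0,0]]
  ]
}}

```text
time: 9.85
tool_pos: [0.4395, -0.0269, 0.1996]
tool_rot: [-0.001, -0.038, 0.999, 0.0]
contact_force: [-0.7, -1.0, -2.3]
gripper_width: 0.365
grasp_force: 61.2
```

Run:
```python
from h import *
s=manip.state();q=s["tool_rot"];print(s["tool_pos"],q,2*np.degrees(np.arctan2(q[2],q[1]))-180,s["contact_force"],s["gripper_width"])
f,W=cloud("wrist"); save(f,"w3.png",None,1.5); np.savez("w3.npz",W=W,px=f["pixels"])
f,W=cloud("side"); save(f,"s3.png",(220,100,390,260),4);np.savez("s3.npz",W=W,px=f["pixels"])
f,W=cloud("top"); np.savez("t3.npz",W=W,px=f["pixels"])
```

```text
[ 0.43946193 -0.02689838  0.19959543] [-5.68023842e-04 -3.77940722e-02  9.99285303e-01  4.11324229e-04] 4.331914418723898 [-0.7258877  -1.04469197 -2.30886059] 0.3648093585563347
```

View pics/w3.png

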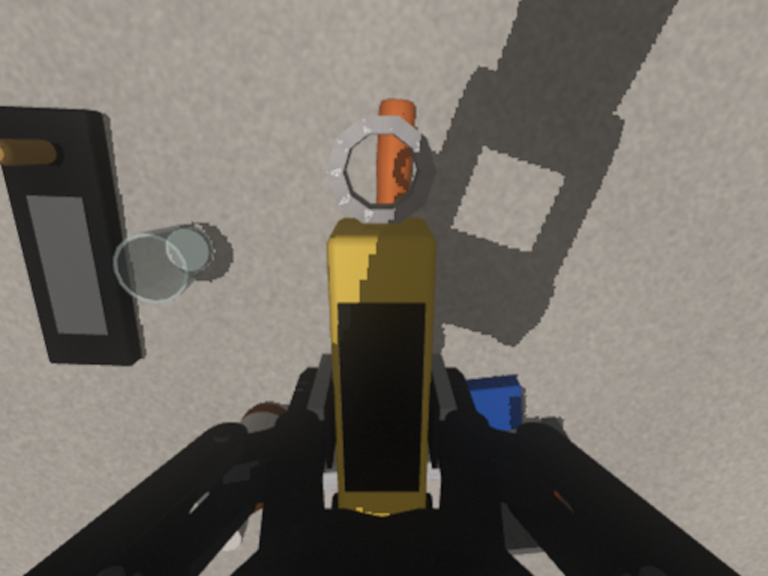

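View pics/s3.png

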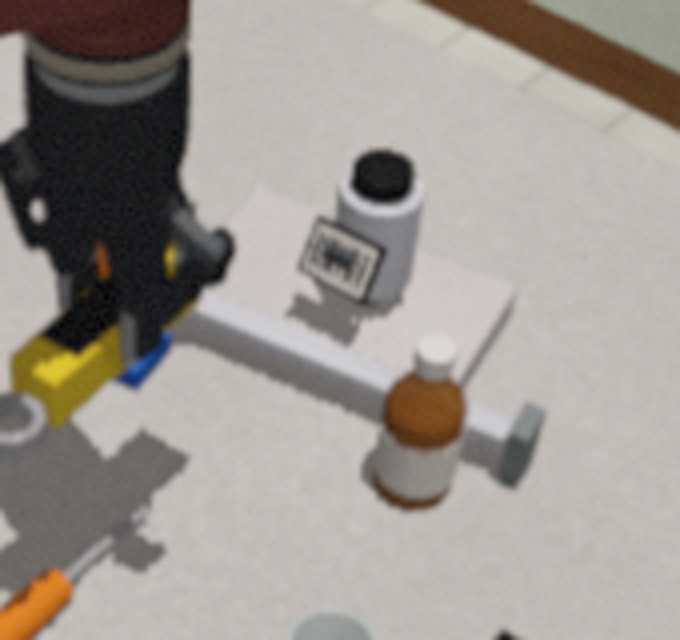

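The wrist view shows the scanner held straight, with its ring at (382,168) and the body at columns 330–433. The dock pad and post are at left, with the post at (30,152). The side view shows the label uncovered at crop (341,260), and the bottle, driver and box in place.

Run:
```python
from h import *
tcp=np.array([0.43946,-0.0269,0.1996])
d=np.load("w3.npz");W=d["W"];hsv=cv2.cvtColor(d["px"],cv2.COLOR_RGB2HSV)
w=W[70:150,212:295].reshape(-1,3);w=w[(w[:,2]>0.17)&(w[:,2]<0.215)]
ry=W[148:340,212:295].reshape(-1,3);hy=W[148:340,212:295,2].ravel()
rm=W[70:146,212:295].reshape(-1,3);rm=rm[(rm[:,2]>0.185-.008)&(rm[:,2]<0.203)]
for z in (0.18,0.185,0.19,0.195,0.2,.205,.21,.215,.22): print(z,((w[:,2]>z)&(w[:,2]<z+.005)).sum(),((hy>z)&(hy<z+.005)).sum())
c,r=cv2.minEnclosingCircle(rm[:,:2].astype(np.float32));print("ring",c,r,np.median(rm[:,2]))
b=ry[(hy>0.2)&(hy<0.22)]
A=np.c_[b[:,:2]-b[:,:2].mean(0),np.ones(len(b))];
for _ in range(3):
    co=np.linalg.lstsq(A,b[:,2],rcond=None)[0];k=abs(A@co-b[:,2])<0.0015;A,b=A[k],b[k]
print("top plane slope deg",np.degrees(co[:2]),"z at",co[2],len(b),b[:,:2].mean(0));rc=cv2.minAreaRect(b[:,:2].astype(np.float32));print(rc)
yaw=np.radians(4.33);u=np.array([np.cos(yaw),np.sin(yaw)]);mid=np.array(c)+0.076*u;print("mid from ring",mid,"minus tcp",mid-tcp[:2])
# label via side
d=np.load("s3.npz");W=d["W"];P=d["px"]
v=W[100+215//4:100+305//4,220+295//4:220+390//4].reshape(-1,3)
n=np.array([-np.cos(yaw)*.866,-np.sin(yaw)*.866,.5]);L=np.array([.6547,-.0152,.0923])
y=np.array([-u[1],u[0],0]);up=np.cross(n,y);up*=np.sign(up[2])
for t in [0]:
    e=(v-L)@n;k=abs(e)<0.006;q=v[k]-L
    print("side label",k.sum(),"n off",np.median(e[k]),"y",np.percentile(q@y,[2,98]),"up",np.percentile(q@up,[2,98]))
# dock from w3
W=np.load("w3.npz")["W"];m=np.zeros(W.shape[:2],bool);m[60:250,0:102]=1
m&=(W[...,2]>0.012)&(W[...,2]<0.024);p=W[m];print("pad",cv2.minAreaRect(p[:,:2].astype(np.float32)),np.median(p[:,2]))
```

```text
0.18 132 0
0.185 164 4
0.19 2261 135
0.195 34 230
0.2 0 272
0.205 0 348
0.21 0 11751
0.215 0 532
0.22 0 506
ring (0.3662475645542145, -0.03238752484321594) 0.01944609172642231 0.19273159552998187
top plane slope deg [0.81356713 0.30112287] z at 0.21340341537804877 9227 [ 0.42094218 -0.02814296]
((0.4293515086174011, -0.0281272791326046), (0.09970693290233612, 0.039359916001558304), 5.353318691253662)
mid from ring [ 0.44203064 -0.02664946] minus tcp [0.00257064 0.00025054]
side label 331 n off 0.00047364665580399215 y [-0.02521186  0.02347809] up [-0.01798295  0.03518601]
pad ((0.4484962224960327, -0.2495536208152771), (0.19901572167873383, 0.10300229489803314), 1.901287317276001) 0.018491172513534812
```

Run:
```python
from h import *
def plane(b):
    o=b[:,:2].mean(0)
    for _ in range(4):
        A=np.c_[b[:,:2]-o,np.ones(len(b))];co=np.linalg.lstsq(A,b[:,2],rcond=None)[0];b=b[abs(A@co-b[:,2])<0.0015]
    return co,len(b)
def along(co,yaw):
    u=np.radians(yaw);return np.degrees([co[0]*np.cos(u)+co[1]*np.sin(u),-co[0]*np.sin(u)+co[1]*np.cos(u)]).round(2)
W=np.load("w2.npz")["W"];b=W[118:190,243:265].reshape(-1,3);b=b[b[:,2]>.03];co,n=plane(b);print("on bench: pitch-up,roll",along(co,31.2),n)
g=W[20:250,150:350].reshape(-1,3);g=g[abs(g[:,2])<.004];print("bench itself",along(plane(g)[0],31.2))
W=np.load("w3.npz")["W"];b=W[160:325,228:282].reshape(-1,3);b=b[(b[:,2]>.205)&(b[:,2]<.222)];co,n=plane(b);print("held",along(co,4.3),n)
g=W[20:250,110:200].reshape(-1,3);g=g[abs(g[:,2])<.004];print("bench",along(plane(g)[0],4.3))
# ring fit: top face points annulus LSQ circle on inner/outer edges
rm=W[70:146,212:295].reshape(-1,3);rm=rm[(rm[:,2]>.19)&(rm[:,2]<.196)]
c=np.array([.366,-.032])
for _ in range(5):
    a=np.arctan2(*(rm[:,:2]-c).T[::-1]);r=np.hypot(*(rm[:,:2]-c).T);E=[];I=[]
    bins=np.linspace(-np.pi,np.pi,37)
    inn=[rm[(a>=l)&(a<h)][np.argmin(r[(a>=l)&(a<h)]),:2] for l,h in zip(bins[:-1],bins[1:]) if ((a>=l)&(a<h)).any()]
    inn=np.array(inn);A=np.c_[2*inn,np.ones(len(inn))];s=np.linalg.lstsq(A,(inn**2).sum(1),rcond=None)[0];c=s[:2]
print("ring inner",c,np.sqrt(s[2]+c@c),len(inn))
u=np.radians(4.33);print("mid-tcp",c+.076*np.array([np.cos(u),np.sin(u)])-[0.43946,-0.0269])
```

```text
on bench: pitch-up,roll [0.87 0.41] 1368
bench itself [-0.04  0.05]
held [0.84 0.15] 8454
bench [-0.06  0.05]
ring inner [ 0.36381067 -0.03249743] 0.011603142914555198 36
mid-tcp [0.00013374 0.00014063]
```

{"name": "servo_tool", "arguments": {
  "deltas": [
    [[0,0,0,-0.02,0],[0,0.01,0,-0.02,0],[0,0.015,0,-0.015,0],[0,0.018,0,-0.0052,0],[0,0.015,0,0,0],[0,0.0103,0.0007,0,0],[0,0,0,0,0],[0,0,0,0,0]]
  ]
}}

```text
time: 10.8
tool_pos: [0.5081, -0.0255, 0.1402]
tool_rot: [-0.0, -0.039, 0.999, 0.0]
contact_force: [-0.4, 0.2, -0.8]
gripper_width: 0.363
grasp_force: 61.2
```

Run:
```python
from h import *
s=manip.state();q=s["tool_rot"];yaw=2*np.arctan2(q[2],q[1])-np.pi
p=s["tool_pos"];f=p+[.1473*np.cos(yaw),.1473*np.sin(yaw),-.0471]
print(p,np.degrees(yaw),"focus err",f-[.6547,-.0152,.0923],s["contact_force"],R.from_quat(np.roll(q,-1)).as_matrix()[:,2])
```

```text
[ 0.5080786  -0.02552001  0.14015459] 4.468912235989245 focus err [0.00023077 0.00115733 0.00075459] [-0.35956306  0.17558608 -0.81674045] [-4.50040602e-04  7.21029727e-05 -9.99999896e-01]
```

{"name": "servo_tool", "arguments": {
  "deltas": [
    [[0,0,-0.001,-0.0007,-0.1],[0,0,0,0,0],[0,0,0,0,0],[0,0,0,0,0],[0,0,0,0,0],[0,0,0,0,0],[0,0,0,0,0],[0,0,0,0,0]]
  ]
}}

```text
time: 11.6
tool_pos: [0.5083, -0.0271, 0.1394]
tool_rot: [-0.0, -0.038, 0.999, -0.0]
contact_force: [0.2, 0.1, -0.9]
gripper_width: 0.363
grasp_force: 61.2
```

{"name": "servo_tool", "arguments": {
  "deltas": [
    [[0,0,0,0,0],[0,0,0,0,0],[0,0,0,0,0],[0,0,0,0,0],[0,0,0,0,0],[0,0,0,0,0],[0,0,0,0,0],[0,0,0,0,0]]
  ]
}}

```text
time: 12.4
tool_pos: [0.5082, -0.0271, 0.1394]
tool_rot: [-0.0, -0.038, 0.999, -0.0]
contact_force: [-0.1, 0.0, -1.1]
gripper_width: 0.361
grasp_force: 61.2
```

Run:
```python
from h import *
f,W=cloud("side"); save(f,"s4.png",(220,100,390,260),4)
f,W=cloud("top");np.savez("t4.npz",W=W,px=f["pixels"])
m=np.zeros(W.shape[:2],bool);m[170:250,340:376]=1
m&=(W[...,2]>0.008)&(W[...,2]<0.028);p=W[m];r=cv2.minAreaRect(p[:,:2].astype(np.float32));print("pad",len(p),r,np.median(p[:,2]))
hsv=cv2.cvtColor(f["pixels"],cv2.COLOR_RGB2HSV)
m=np.zeros(W.shape[:2],bool);m[225:245,350:376]=1;m&=(W[...,2]>0.045);p=W[m];print("post",len(p),np.median(p,0),cv2.minEnclosingCircle(p[:,:2].astype(np.float32)))
```

```text
pad 1520 ((0.4481233060359955, -0.2700256109237671), (0.2047501504421234, 0.09103073924779892), 5.900396347045898) 0.01753145944660025
post 26 [ 0.38009433 -0.26944662  0.05557272] ((0.3791426122188568, -0.2698471248149872), 0.008295132778584957)
```

View pics/s4.png

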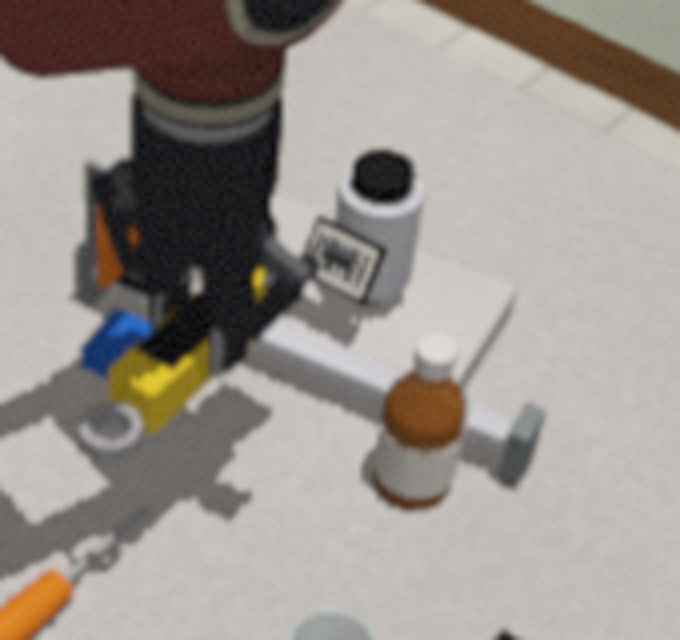

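The side view shows the scanner held with its head before the uncovered label at (341,260), not touching it. The hold lasted about 1.6 s, so I'm retreating toward the dock.

{"name": "servo_tool", "arguments": {
  "deltas": [
    [[0,-0.01,0,0,0],[0,-0.025,0,0.01,0],[0,-0.03,0,0.03,0],[0,-0.005,-0.02,0.03,0],[0,0,-0.04,0.03,0],[0,0,-0.04,0.01,0],[0,0,-0.023,0,0],[0,0,0,0,0]]
  ]
}}

```text
time: 13.3
tool_pos: [0.4377, -0.1523, 0.25]
tool_rot: [0.0, -0.036, 0.999, -0.001]
contact_force: [-0.0, 0.0, -1.8]
gripper_width: 0.358
grasp_force: 61.2
```

Run:
```python
from h import *
s=manip.state();print(s["tool_pos"],s["tool_rot"])
f,W=cloud("wrist"); save(f,"w5.png",None,1.5); np.savez("w5.npz",W=W,px=f["pixels"])
```

```text
[ 0.43766928 -0.15230809  0.25002193] [ 2.92560154e-04 -3.56312920e-02  9.99364775e-01 -6.09857811e-04]
```

View pics/w5.png

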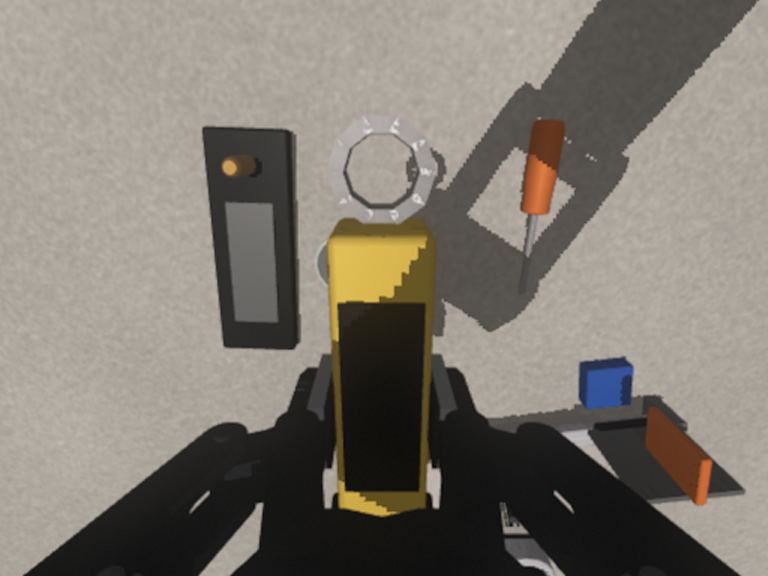

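The wrist view shows the whole dock: pad corners at (204,127), (293,130), (223,347) and (297,349), with the post's top at (229,166) and its foot near (253,166). The ring is at (383,168).

Run:
```python
from h import *
W=np.load("w5.npz")["W"];px=np.load("w5.npz")["px"];tcp=np.array([0.43767,-.15231,.25002])
hsv=cv2.cvtColor(px,cv2.COLOR_RGB2HSV)
m=np.zeros(W.shape[:2],bool);m[80:237,130:201]=1
p=W[m&(W[...,2]>0.014)&(W[...,2]<0.022)];r=cv2.minAreaRect(p[:,:2].astype(np.float32));print("pad",len(p),r,np.median(p[:,2]))
q=W[95:125,140:178].reshape(-1,3);top=q[(q[:,2]>.0545)];print("post top",len(top),top.mean(0),cv2.minEnclosingCircle(top[:,:2].astype(np.float32)))
s=q[(q[:,2]>.024)];print("post pts range",cv2.minEnclosingCircle(s[:,:2].astype(np.float32)),s[:,2].max())
def circ(pts): 
    A=np.c_[2*pts,np.ones(len(pts))];s=np.linalg.lstsq(A,(pts**2).sum(1),rcond=None)[0];return s[:2],np.sqrt(s[2]+s[:2]@s[:2])
side=q[(q[:,2]>.026)&(q[:,2]<.045)];print("side fit",len(side),circ(side[:,:2]))
rm=W[70:146,212:295].reshape(-1,3);rm=rm[(rm[:,2]>.239)&(rm[:,2]<.247)];print(len(rm),np.median(rm[:,2]))
c=tcp[:2]-.076
c=rm[:,:2].mean(0)
for _ in range(5):
    a=np.arctan2(*(rm[:,:2]-c).T[::-1]);r=np.hypot(*(rm[:,:2]-c).T);b=np.linspace(-np.pi,np.pi,37)
    i=np.array([rm[k][np.argmin(r[k]),:2] for k in ((a>=l)&(a<h) for l,h in zip(b,b[1:])) if k.any()]);c,R0=circ(i)
print("ring",c,R0,"rel tcp",c-tcp[:2])
```

```text
pad 7534 ((0.4482928514480591, -0.2659805417060852), (0.19933705031871796, 0.07020808756351471), 1.9133079051971436) 0.01848106423383669
post top 134 [ 0.37751889 -0.26764081  0.05732624] ((0.37759438157081604, -0.2678717374801636), 0.007720230147242546)
post pts range ((0.3771180808544159, -0.2681097388267517), 0.008204679936170578) 0.06010250995820224
side fit 70 (array([ 0.3776167 , -0.26844141]), np.float64(0.007667973563471637))
2145 0.24311040328016434
ring [ 0.36203353 -0.15759645] 0.011578771106200087 rel tcp [-0.07563647 -0.00528645]
```

{"name": "servo_tool", "arguments": {
  "deltas": [
    [[0,0.002,-0.018,-0.01,-0.4],[0,0.003,-0.03,-0.03,-0.6],[0,0.003,-0.03,-0.04,-0.6],[0,0.003,-0.025,-0.04,-0.6],[0,0.0047,-0.0103,-0.02,0],[0,0,0,-0.01,0],[0,0,0,0,0],[0,0,0,0,0]]
  ]
}}

```text
time: 14.15
tool_pos: [0.4545, -0.2625, 0.1005]
tool_rot: [0.001, -0.019, 1.0, -0.0]
contact_force: [0.3, -0.3, -1.3]
gripper_width: 0.361
grasp_force: 61.0
```

Run:
```python
from h import *
s=manip.state();q=s["tool_rot"];yaw=2*np.arctan2(q[2],q[1])-np.pi;p=s["tool_pos"]
print(p,np.degrees(yaw),"ring-post",p[:2]-.076*np.array([np.cos(yaw),np.sin(yaw)])-[.3776,-.2681])
f,W=cloud("wrist");save(f,"w6.png",(150,30,360,200),3.5)
```

```text
[ 0.4544978  -0.26250912  0.10054372] 2.1922481855699205 ring-post [0.00095342 0.00268368]
```

View pics/w6.png

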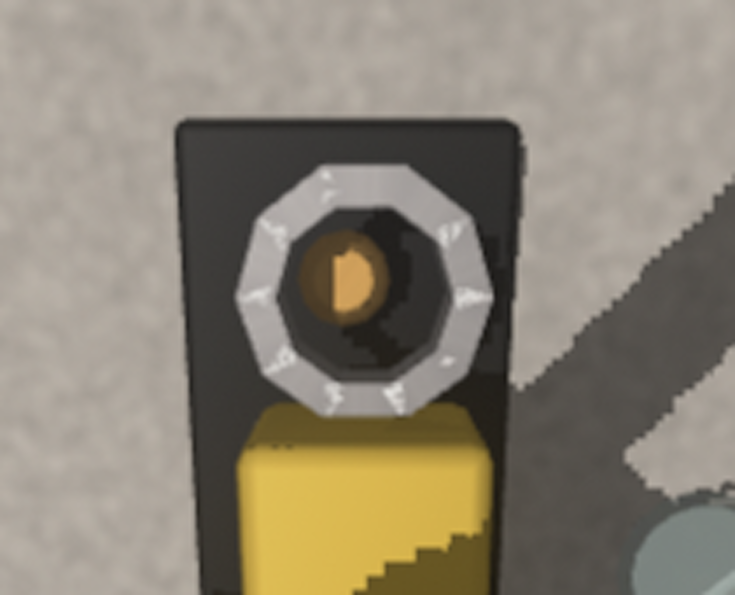

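The crop shows the post top (345,278) inside the ring hole, a little left of the ring's centre (363,292). That agrees with the computed offset of about 2.7 mm.

{"name": "servo_tool", "arguments": {
  "deltas": [
    [[0,-0.001,-0.003,0,-0.3],[0,0,0,-0.01,0],[0,0,0,-0.015,0],[0,0,0,-0.015,0],[0,0,0,-0.01,0],[0,0,0,-0.006,0],[0,0,0,-0.003,0],[0,0,0,0,0]]
  ]
}}

```text
time: 15.0
tool_pos: [0.453, -0.2664, 0.0404]
tool_rot: [-0.0, -0.016, 1.0, 0.0]
contact_force: [-0.6, 0.8, -1.8]
gripper_width: 0.364
grasp_force: 61.2
```

{"name": "servo_tool", "arguments": {
  "deltas": [
    [[0,0,0,-0.0008,0],[0,0,0,0,0],[50,0,0,0,0],[50,0,0,0,0],[50,0,0,0,0],[50,0,0,0,0],[50,0,0,0,0],[50,0,0,0,0]]
  ]
}}

```text
time: 15.8
tool_pos: [0.453, -0.2663, 0.0397]
tool_rot: [0.0, -0.016, 1.0, 0.0]
contact_force: [0.5, 0.3, -1.2]
gripper_width: 0.496
grasp_force: 0.0
```

{"name": "servo_tool", "arguments": {
  "deltas": [
    [[50,0,0,0.01,0],[50,0,0,0.02,0],[50,0,0,0.04,0],[50,0,0,0.05,0],[50,0,0,0.05,0],[50,0,0,0.03,0],[50,0,0,0,0],[50,0,0,0,0]]
  ]
}}

```text
time: 16.6
tool_pos: [0.4532, -0.2665, 0.2411]
tool_rot: [0.001, -0.016, 1.0, -0.001]
contact_force: [-0.3, 0.9, -0.3]
gripper_width: 0.504
grasp_force: 0.0
```

Run:
```python
from h import *
f,W=cloud("wrist");save(f,"w7.png",None,1.5)
w=W[60:300,130:330].reshape(-1,3);b=w[(w[:,2]>.045)&(w[:,2]<.0545)&(abs(w[:,1]+.265)<.03)]
print(len(b),np.median(b[:,2]),cv2.minAreaRect(b[:,:2].astype(np.float32)))
f,W=cloud("top");hsv=cv2.cvtColor(f["pixels"],cv2.COLOR_RGB2HSV)
m=(hsv[...,0]<14)&(hsv[...,1]>120)&(W[...,2]>0.1)&(W[...,2]<0.15)&(W[...,0]>.53)&(W[...,0]<.62)
print("fin",m.sum(),np.median(W[m],0))
```

```text
2616 0.0528527417820264 ((0.4520186185836792, -0.2644064426422119), (0.16399730741977692, 0.03996735438704491), 0.5947247743606567)
fin 35 [0.56997962 0.08764575 0.1397277 ]
```

View pics/w7.png

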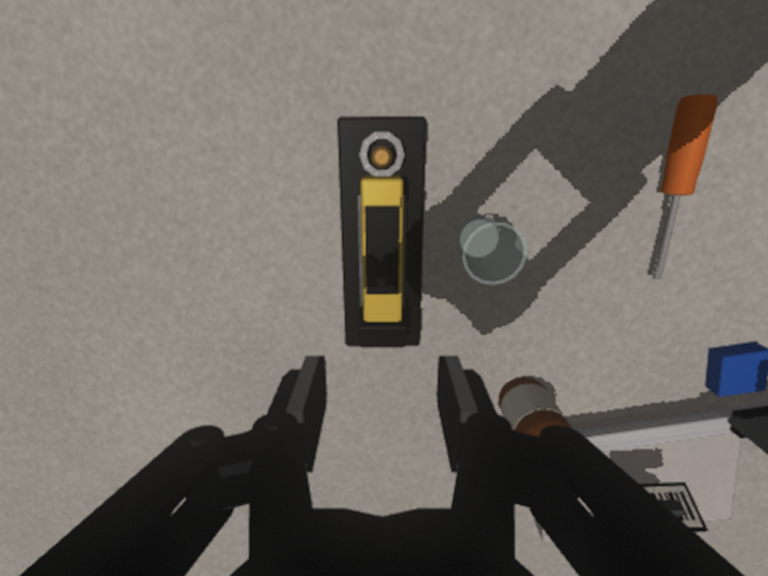

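The view shows the scanner flat along the pad with its ring round the post (382,155). The beaker, driver, bottle and box are in place, the shutter is still open, and the gripper is clear.

```bash
python3 -c "
from plant import manip
print(manip.job_done())"
```

```text
the job is handed in; nothing more can be done
None
```

I slid the shutter to its free-side end stop and left it open, held the scanner's focal spot on the label within about 1 mm for about 1.6 s, docked it flat with its ring round the post, and handed the job in at about 17 s; the bystanders looked undisturbed, and no verdict was returned.

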